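# Clear the hob and switch on the saucepan's burner

## Task

A lidded jar has been left on the hob between the two knobs: first take it off and stand it upright on the round cork trivet. Then switch on the burner that the long-handled saucepan stands on (left knob for left burner, right knob for right burner): push its spring knob down, turn it anticlockwise past the safety stop all the way to full, and let it go so that it springs back up. Leave the other knob off, and do not shift or knock over the saucepan, the casserole or the mug.

Things in the scene. Friction and masses are not known exactly. Their poses are not given: they have to be found in the camera images.
- jar_center (a point): white ceramic jar with a wooden lid, upright cylinder 54 mm in diameter up to the lid, which is 46 mm wide and makes the top 15 mm; 90 mm tall in all, about 0.28 kg, loose; point on its axis half-way up (45 mm above its underside), z up along its axis. It starts on the steel control strip (70 mm above the counter) of the hob, about midway between the two knobs, whose near rims are about 30 to 50 mm from its axis; in front and behind it is free.
- trivet_top (a point): round cork trivet lying on the counter left of the hob, fixed, 150 mm in diameter, 6 mm thick; centre of its upper face.
- knob_left_grip (a point): left knob of the hob (the hob's controls face the robot; left is +y). Black knob, upright axis: a disc 48 mm in diameter and 8 mm thick, with a bar grip across it 46 mm long, 14 mm wide and standing 32 mm above the disc. Point on the axis, 9 mm below the bar's top and 23 mm above the disc; its x axis runs along the bar, to the end with the white pointer line; it turns and sinks with the knob. The disc's underside floats 9 mm above the control strip.
- knob_right_grip (a point): right knob, the same as the left one, 130 mm from it.
- knob_left (a joint): turn of the left knob in rad, 0 = off with the pointer away from the robot towards the burners, growing anticlockwise seen from above, 1.4 = full (end stop). Starts between 0 and 0.1. Turning takes little torque (0.03 N m). A safety stop blocks it at 0.25 unless the knob is pressed at least 5 mm; it must stay pressed until about 0.8 and can then be let up; do not force it. It stays where it is left (light friction).
- knob_right (a joint): turn of the right knob, the same.
- knob_left_press (a joint): how far the left knob is pushed down, m: 0 = up, 0.008 = fully down. A spring pushes it up with 3 N at the top and 10 N fully down.
- knob_right_press (a joint): the same for the right knob.
- burner_left (a point): centre of the left burner's pan support, at the height on which a pot stands (92 mm above the counter), 180 mm behind the knobs' line; x axis straight away from the hob's front.
- burner_right (a point): the same for the right burner, 240 mm from the left one.
- saucepan: steel saucepan standing on one of the two burners, open on top, 140 mm in diameter, 60 mm high, with one long black handle reaching 210 mm from its axis along its own +x; origin at the centre of its underside; 0.6 kg, loose.
- casserole: small lidded aluminium casserole standing on the other burner, 134 mm in diameter, 77 mm high over the black lid knob, with two short ears reaching 87 mm from its axis along its own x, both ways; origin at the centre of its underside; 0.7 kg, loose.
- mug: white mug on the counter beyond the trivet, 80 mm in diameter, 90 mm high, handle along its own +y; origin at the centre of its underside; loose.
Not all that is in view belongs to the job. Leave any blue look-alike of the part that bears jar_center alone.

How it is judged:
On the way, in this order (a step that is already met when the one before it is completed fails the run):
1. the jar stands released on the trivet (horizontal distance between jar_center and trivet_top below 0.05 m and z of jar_center in the frame of trivet_top between 0.04 and 0.05 m and angle between jar_center's own z axis and vertical below 0.1 rad and contact force between the fingers and jar below 0.1 N and linear speed of jar below 0.02 m/s), for 0.2 s.
2. the knob of the saucepan's burner, pushed down, is turned through its safety stop (((horizontal distance between saucepan and burner_left below 0.05 m and value of joint knob_left between 0.35 and 0.7 rad and value of joint knob_left_press above 0.0045 m) or (horizontal distance between saucepan and burner_right below 0.05 m and value of joint knob_right between 0.35 and 0.7 rad and value of joint knob_right_press above 0.0045 m))), for 0.05 s.
At the end, for the whole second after the job is handed in: The jar stands upright (0.1 rad) at rest on the trivet, axis within 50 mm of its centre; the knob of the saucepan's burner is beyond 1.2 rad (full is 1.4) and up again (under 2 mm down); the other knob is up and below 0.3 rad; the saucepan is within 50 mm of its burner's centre (horizontal distance between jar_center and trivet_top below 0.05 m and z of jar_center in the frame of trivet_top between 0.04 and 0.05 m and angle between jar_center's own z axis and vertical below 0.1 rad and linear speed of jar below 0.02 m/s and ((horizontal distance between saucepan and burner_left below 0.05 m and value of joint knob_left above 1.2 rad and value of joint each of knob_left_press, knob_right_press below 0.002 m and value of joint knob_right below 0.3 rad) or (horizontal distance between saucepan and burner_right below 0.05 m and value of joint knob_right above 1.2 rad and value of joint each of knob_right_press, knob_left_press below 0.002 m and value of joint knob_left below 0.3 rad))); the robot touches nothing.
It fails at once if the other burner's knob is turned past its safety stop ((horizontal distance between saucepan and burner_left below 0.05 m and value of joint knob_right above 0.4 rad) or (horizontal distance between saucepan and burner_right below 0.05 m and value of joint knob_left above 0.4 rad)).
It fails at once if the jar is tipped over (more than 0.8 rad) (angle between jar_center's own z axis and vertical above 0.8 rad).
It fails at once if the saucepan, the casserole or the mug is shifted by more than 30 mm or tipped by more than 0.3 rad (distance of any of saucepan, casserole, mug from where it was at the start of the episode above 0.03 m or angle between any of saucepan, casserole, mug's own z axis and vertical above 0.3 rad).
It also fails if it takes over 51 s, if anything falls off the work surface, if the arm or the gripper's body presses on something with over 40 N, if the wrist force passes 120 N, or if a joint passes its speed limit or range.

## Robot

A 6-joint arm with a two-finger parallel gripper is mounted at the origin on the work surface. World frame = base frame: x ahead of the robot, y to its left, z up, the work surface at z = 0. Lengths are in m, angles in rad, forces in N, time in s.
With the tool pointing down it reaches from about 0.35 to 0.975 m from the base axis. Payload 4.9 kg.
Tool frame: the origin (TCP) lies between the finger pads; the fingertips stand 14 mm ahead of it and the grasp point (between the pads) lies 5 mm behind it (manip.finger_overhang is the distance from the TCP to the fingertips, in m); z points along the fingers, y is the line along which they close (so a half turn about z gives the same grasp; the last joint's range is limited). The gripper opens to 85 mm and grips with 20 to 120 N. Pads are 22 mm wide; open, the fingers measure 114 mm over their backs; the gripper's body (76 mm by 85 mm) begins 54 mm behind the grasp point. The pads swing forward as they close: fully open they stand 13 mm farther back than shut.
Start: joints at [-1.465, 0.053, 1.613, -0, 1.476, -0.119], TCP at [0.139, -0.609, 0.245] pointing down, gripper open.
Joint ranges: [-3.01, 3.01], [-1.01, 2.22], [0.06, 2.58], [-1.02, 4.17], [0.09, 2.62], [-3.14, 3.14]. Speed limits (rad/s): [2.57, 2.57, 3.14, 3.14, 3.14, 3.14].

## Interface

Orientations are given as a unit quaternion [w, x, y, z].
In Python, from plant import manip, grab_frame gives the robot as it stands.
- The arm moves only by the tool servo_tool, never from a script. Its argument "deltas" is a list that holds one entry, the list of rows, each a list of 5 numbers: the opening in per cent of the stroke, from 0 (shut) to 100 (fully open), then the shift along the world's x, y, z in m, then the turn about the world's z in degrees. A call has exactly 8 rows; each row shifts and turns the commanded pose from where the row before left it; what a row does not reach is not made up. A row lasts 1/10 s, in which the tool goes at most 50 mm and 8.59 degrees, less where a joint would pass 70% of its speed; a pose out of reach is approached as far as the arm can. A call is refused whole if a number of a shift passes 0.05 or a number of a turn 8.59, either way. A call with a gripper value outside its range is refused whole. The fingers move at their own pace and stop on an object; the grip force is fixed at half the most. Time passes only in rows, so rows that do not move let the fingers close, or fill a call up. It gives the time, the measured TCP pose, the force, the opening and the grip force at its end, in the units of the state.
- manip.state(): the state, without advancing time (a new reading comes with each control period).
- grab_frame(name): name is "side" or "top" or "wrist"; returns a dict with "pixels" (400x640x3 uint8, red, green, blue), "z_map" (400x640 float32, m along the optical axis (not along the pixel's ray), 0 where there is no reading), "fx", "fy", "cx", "cy" (pixels), "rvec" (rotation vector, rad) and "tvec" (3), from world to camera coordinates, as OpenCV has them; the wrist camera has in their place "T_tool_cam" (4x4, takes a point from camera to tool coordinates, whose origin is the TCP and whose axes are the flange's). Camera axes: x right, y down, z forward; pixel columns grow to the right and rows downward; lengths in m; the calibration is good to about 2 mm. A picture is of the moment at which its call begins: read the wrist's pose just before it.
- manip.job_done(): hands the job in; it is judged then, once.
The state is a dict: "time": time; "joint_pos": joint angles; "joint_vel": joint speeds; "joint_efforts": joint torques, N m; "tool_pos": TCP position; "tool_rot": TCP orientation; "contact_force": force on the tool from outside, world axes, zero at the start; "ft_torque": the same for the moment, N m; "gripper_width": opening from 0.0 (shut) to 1.0 (fully open); "grasp_force": force on a finger pad.
Only numpy, scipy, OpenCV 4.12 (cv2) and the standard library are available. Lean on these libraries where they do the work, as an engineer would, in place of code of your own. Each camera call takes 0.05 s, during which the arm holds its last target. There are 200 camera calls.

## Working session

There is one attempt and no reset: what is moved stays moved. The work goes in short steps, Python scripts to look and compute and a tool call to move; the robot and the scene stay as the last step left them, time stands still between calls to the robot, and variables do not carry over. Pictures are saved under pics/ and viewed, at most 10 in all, crops included, and the job is handed in when it is done.

Besides the shell and the picture viewer there is one more tool, called as name(argument=value, ...) on one line, values as JSON. servo_tool: Moves the arm, as the interface text tells. Its arguments: {"type":"object","properties":{"deltas":{"type":"array"}},"required":["deltas"]}

```bash
mkdir -p pics
cat > h.py <<'E'
import numpy as np,cv2
from plant import manip,grab_frame
def cloud(f):
    z=f["z_map"];v,u=np.mgrid[:z.shape[0],:z.shape[1]]
    P=np.stack([(u-f["cx"])*z/f["fx"],(v-f["cy"])*z/f["fy"],z],-1)
    R=cv2.Rodrigues(np.array(f["rvec"],float))[0]
    W=(P-np.array(f["tvec"]).ravel())@R
    W[z==0]=np.nan
    return W
E
python3 - <<'E'
from h import *
s=manip.state();print(s["time"],s["tool_pos"],s["tool_rot"],s["gripper_width"])
for n in("top","side"):
    f=grab_frame(n);cv2.imwrite(f"pics/{n}0.png",f["pixels"][...,::-1]);np.savez(n+"0.npz",**f)
E
```

```text
0.0 [ 0.13926185 -0.60867259  0.24403197] [-1.04872913e-03  9.93689527e-01  1.12160705e-01  1.16859961e-05] 1.0029701736658836
```

View pics/top0.png

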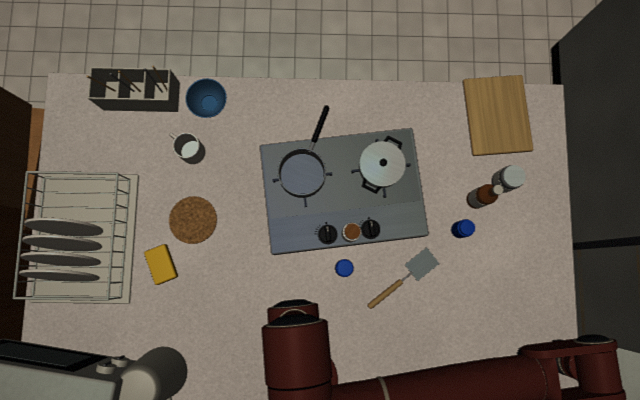

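View pics/side0.png

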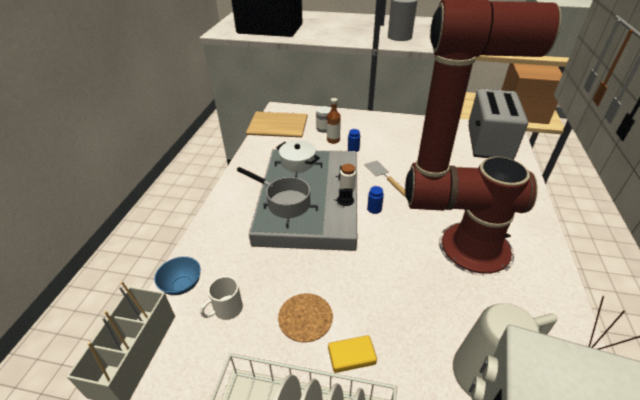

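The top view shows the long-handled saucepan at (302,173) on the left burner, so the left knob at (328,234) is the one to turn. The casserole is at (383,163), the right knob at (371,229), the cork trivet at (193,219) and the mug at (187,147). There are three jar candidates: the white one with a wooden lid at (352,232), and blue ones at (344,268) and (463,228). The jar at (352,232) fits, because it is white with a wooden lid and stands between the knobs.

Run:
```python
from h import *
f=dict(np.load("top0.npz"));W=cloud(f);px=f["pixels"]
cv2.imwrite("pics/crop1.png",cv2.resize(px[195:285,300:400,::-1],None,fx=6,fy=6,interpolation=cv2.INTER_CUBIC))
def st(n,m):
    P=W[m];P=P[~np.isnan(P[:,0])];v,u=np.nonzero(m)
    print(n,len(P),"med",np.median(P,0).round(4),"mid",((P.min(0)+P.max(0))/2).round(4),"min",P.min(0).round(3),"max",P.max(0).round(3),"px",u.mean().round(1),v.mean().round(1))
def box(u0,u1,v0,v1):
    m=np.zeros(W.shape[:2],bool);m[v0:v1,u0:u1]=1;return m
Z=W[...,2]
st("jar top",box(330,375,210,255)&(Z>.148))
st("strip",box(340,362,240,246)&(Z>.06))
hsv=cv2.cvtColor(px,cv2.COLOR_RGB2HSV)
st("trivet",box(160,225,190,250)&(hsv[...,1]>90)&(hsv[...,0]<20))
st("knobL bar",box(312,342,218,248)&(Z>.110)&(Z<.13)&(hsv[...,2]<90))
st("knobR bar",box(362,388,214,244)&(Z>.110)&(Z<.13)&(hsv[...,2]<90))
st("knobL disc",box(312,342,218,248)&(Z>.082)&(Z<.13)&(hsv[...,2]<60))
st("knobR disc",box(362,388,214,244)&(Z>.082)&(Z<.13)&(hsv[...,2]<60))
st("pan rim",box(270,333,140,210)&(Z>.14)&(Z<.165))
st("cass",box(350,415,130,195)&(Z>.13)&(Z<.2))
st("mug",box(165,210,128,168)&(Z>.08)&(Z<.1))
# hob yaw by min rect of z>0.04 region
m=(box(250,440,120,265)&(Z>.055)&(Z<.09)).astype(np.uint8)
P=W[m>0];print(cv2.minAreaRect(P[:,:2].astype(np.float32)*1000))
for n,b in(("L",box(312,342,218,248)),("R",box(362,388,214,244))):
    P=W[b&(Z>.110)&(Z<.13)];print(n,cv2.minAreaRect(P[:,:2].astype(np.float32)*1000))
```

```text
jar top 208 med [ 0.4419 -0.1348  0.1584] mid [ 0.4425 -0.1338  0.1576] min [ 0.42  -0.155  0.148] max [ 0.465 -0.112  0.167] px 351.6 230.8
strip 108 med [ 0.4159 -0.1314  0.0689] mid [ 0.4145 -0.1379  0.104 ] min [ 0.407 -0.17   0.06 ] max [ 0.423 -0.106  0.148] px 349.6 242.0
trivet 1764 med [0.4819 0.3536 0.0043] mid [0.4736 0.3533 0.0042] min [ 0.39   0.279 -0.007] max [0.557 0.427 0.016] px 192.4 219.7
knobL bar 71 med [ 0.4381 -0.0659  0.1171] mid [ 0.4399 -0.0671  0.1184] min [ 0.418 -0.075  0.11 ] max [ 0.462 -0.059  0.127] px 327.4 233.0
knobR bar 80 med [ 0.4563 -0.1939  0.1167] mid [ 0.4566 -0.1954  0.1174] min [ 0.434 -0.206  0.11 ] max [ 0.479 -0.185  0.125] px 371.3 227.4
knobL disc 182 med [ 0.4378 -0.0658  0.0886] mid [ 0.4387 -0.0664  0.1045] min [ 0.415 -0.087  0.082] max [ 0.462 -0.046  0.127] px 327.1 233.6
knobR disc 179 med [ 0.4546 -0.1916  0.0906] mid [ 0.4559 -0.1959  0.1033] min [ 0.433 -0.219  0.082] max [ 0.479 -0.173  0.125] px 370.4 228.6
pan rim 323 med [ 0.6415 -0.0031  0.1494] mid [0.6251 0.0127 0.1496] min [ 0.544 -0.057  0.14 ] max [0.706 0.082 0.159] px 302.5 166.1
cass 1795 med [ 0.6387 -0.2196  0.1499] mid [ 0.6404 -0.221   0.153 ] min [ 0.554 -0.287  0.131] max [ 0.727 -0.155  0.175] px 381.6 163.6
mug 148 med [0.699  0.3659 0.0874] mid [0.7008 0.3653 0.0884] min [0.661 0.325 0.08 ] max [0.741 0.405 0.097] px 185.2 145.3
((548.484130859375, -117.48843383789062), (398.98028564453125, 481.41302490234375), 8.032041549682617)
L ((439.34429931640625, -66.3797607421875), (44.55070877075195, 14.10047435760498), 8.742568016052246)
R ((456.1648864746094, -194.9498748779297), (45.61886978149414, 14.39332389831543), 13.662582397460938)
```

View pics/crop1.png

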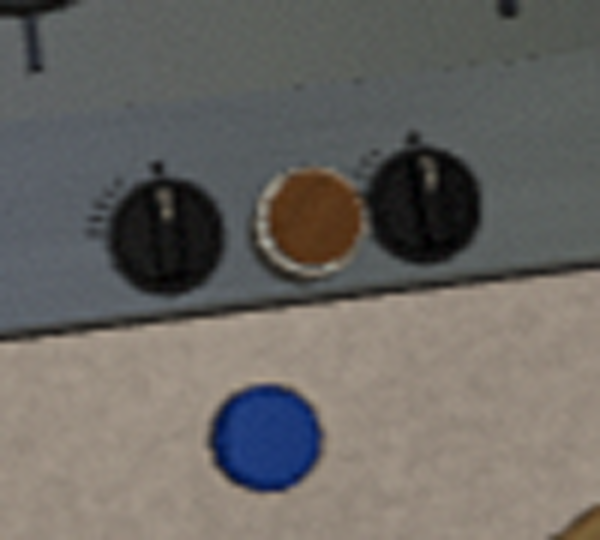

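The crop confirms it: a wooden lid with a white rim at (310,217), between the two black knobs, and the blue one is off the hob. Sizes agree too: knob spacing is 129.6 mm, jar top about 0.16 m, hob yaw about 7.7°. I'll move to the jar with the fingers closing front to back.

servo_tool(deltas=[[[100, 0.022, 0.034, 0, 6], [100, 0.022, 0.034, 0, 6], [100, 0.022, 0.034, 0, 6], [100, 0.022, 0.034, 0, 6], [100, 0.022, 0.034, 0, 6], [100, 0.022, 0.034, 0, 6], [100, 0.022, 0.034, 0, 6], [100, 0.022, 0.034, 0, 6]]])

```text
time: 0.9
tool_pos: [0.3157, -0.3356, 0.2448]
tool_rot: [-0.0, 0.861, 0.508, 0.0]
contact_force: [0.2, -0.0, 0.6]
gripper_width: 0.997
grasp_force: 0.0
```

servo_tool(deltas=[[[100, 0.022, 0.034, 0, 6], [100, 0.022, 0.034, 0, 6], [100, 0.022, 0.034, 0, 6], [100, 0.022, 0.034, 0, 6], [100, 0.022, 0.034, 0, 6], [100, 0.018, 0.034, 0, 7], [100, 0, 0, 0, 0], [100, 0, 0, 0, 0]]])

```text
time: 1.7
tool_pos: [0.4432, -0.1326, 0.2448]
tool_rot: [-0.0, 0.656, 0.754, -0.0]
contact_force: [-0.4, 0.1, 0.6]
gripper_width: 1.0
grasp_force: 0.0
```

servo_tool(deltas=[[[100, -0.001, -0.001, -0.03, 0], [100, 0, 0, -0.03, 0], [100, 0, 0, -0.03, 0], [100, 0, 0, -0.02, 0], [100, 0, 0, -0.015, 0], [100, 0, 0, -0.007, 0], [100, 0, 0, 0, 0], [100, 0, 0, 0, 0]]])

```text
time: 2.5
tool_pos: [0.4425, -0.135, 0.1141]
tool_rot: [0.001, 0.657, 0.754, 0.0]
contact_force: [0.5, 0.9, -0.1]
gripper_width: 0.999
grasp_force: 0.0
```

servo_tool(deltas=[[[50, 0, 0, 0, 0], [40, 0, 0, 0, 0], [30, 0, 0, 0, 0], [30, 0, 0, 0, 0], [30, 0, 0, 0, 0], [30, 0, 0, 0, 0], [30, 0, 0, 0, 0], [30, 0, 0, 0, 0]]])

```text
time: 3.3
tool_pos: [0.443, -0.1347, 0.1147]
tool_rot: [0.001, 0.657, 0.754, -0.0]
contact_force: [-2.0, -0.7, 5.4]
gripper_width: 0.616
grasp_force: 63.7
```

servo_tool(deltas=[[[30, 0, 0, 0.01, 0], [30, 0, 0, 0.02, 0], [30, 0, 0, 0.02, 0], [30, 0, 0, 0.02, 0], [30, 0, 0, 0.02, 0], [30, 0, 0, 0, 0], [30, 0, 0, 0, 0], [30, 0, 0, 0, 0]]])

```text
time: 4.1
tool_pos: [0.4414, -0.1337, 0.2013]
tool_rot: [-0.002, 0.657, 0.754, -0.0]
contact_force: [0.0, 0.3, -3.7]
gripper_width: 0.613
grasp_force: 63.7
```

Run:
```python
from h import *
f=grab_frame("side");cv2.imwrite("pics/lift.png",cv2.resize(f["pixels"][60:240,260:500,::-1],None,fx=3,fy=3))
```

```text
(no output)
```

View pics/lift.png

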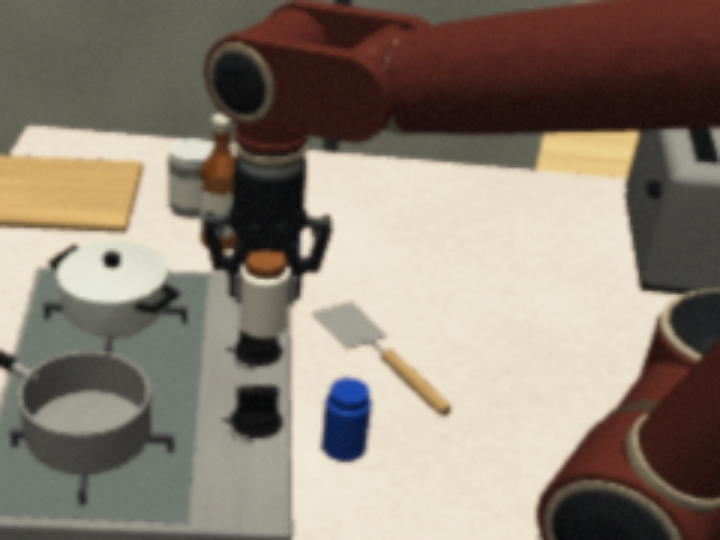

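The picture shows the jar held upright between the fingers, clear of the hob at crop (265,295), with both knobs unmoved. Next I'll carry it to the trivet.

servo_tool(deltas=[[[30, 0.003, 0.02, 0, 0], [30, 0.003, 0.035, 0, 0], [30, 0.003, 0.04, 0, 0], [30, 0.003, 0.04, 0, 0], [30, 0.003, 0.04, 0, 0], [30, 0.003, 0.04, 0, 0], [30, 0.003, 0.04, 0, 0], [30, 0.003, 0.04, 0, 0]]])

```text
time: 4.95
tool_pos: [0.4655, 0.1623, 0.2018]
tool_rot: [-0.001, 0.657, 0.754, -0.001]
contact_force: [1.3, -0.5, -3.3]
gripper_width: 0.618
grasp_force: 63.7
```

servo_tool(deltas=[[[30, 0.003, 0.04, 0, 0], [30, 0.003, 0.04, 0, 0], [30, 0.003, 0.04, 0, 0], [30, 0.003, 0.04, -0.02, 0], [30, 0.003, 0.022, -0.03, 0], [30, 0, 0.01, -0.03, 0], [30, 0, 0, -0.03, 0], [30, 0, 0, -0.02, 0]]])

```text
time: 5.75
tool_pos: [0.4789, 0.3521, 0.0687]
tool_rot: [-0.001, 0.656, 0.754, -0.003]
contact_force: [-0.3, -0.1, -3.2]
gripper_width: 0.615
grasp_force: 63.7
```

servo_tool(deltas=[[[30, 0, 0, -0.006, 0], [30, 0, 0, -0.003, 0], [30, 0, 0, -0.003, 0], [30, 0, 0, -0.002, 0], [30, 0, 0, -0.001, 0], [30, 0, 0, -0.001, 0], [30, 0, 0, 0, 0], [30, 0, 0, 0, 0]]])

```text
time: 6.55
tool_pos: [0.4814, 0.3528, 0.0576]
tool_rot: [0.0, 0.657, 0.754, 0.0]
contact_force: [-0.2, 0.4, -3.5]
gripper_width: 0.617
grasp_force: 63.8
```

servo_tool(deltas=[[[30, 0, 0, -0.002, 0], [30, 0, 0, -0.002, 0], [30, 0, 0, -0.001, 0], [30, 0, 0, -0.001, 0], [30, 0, 0, 0, 0], [30, 0, 0, 0, 0], [30, 0, 0, 0, 0], [30, 0, 0, 0, 0]]])

```text
time: 7.35
tool_pos: [0.4814, 0.3528, 0.0514]
tool_rot: [0.0, 0.657, 0.754, 0.0]
contact_force: [-0.0, 1.1, -3.8]
gripper_width: 0.612
grasp_force: 63.8
```

servo_tool(deltas=[[[30, 0, 0, -0.001, 0], [30, 0, 0, -0.0005, 0], [30, 0, 0, 0, 0], [30, 0, 0, 0, 0], [30, 0, 0, 0, 0], [30, 0, 0, 0, 0], [30, 0, 0, 0, 0], [30, 0, 0, 0, 0]]])

```text
time: 8.15
tool_pos: [0.4815, 0.3529, 0.0507]
tool_rot: [0.0, 0.657, 0.754, 0.0]
contact_force: [-2.2, -1.3, 5.3]
gripper_width: 0.615
grasp_force: 64.4
```

Contact, with +9 N change: the jar is standing on the trivet. I'll release it slowly and rise.

servo_tool(deltas=[[[66, 0, 0, 0, 0], [75, 0, 0, 0, 0], [90, 0, 0, 0, 0], [100, 0, 0, 0, 0], [100, 0, 0, 0, 0], [100, 0, 0, 0, 0], [100, 0, 0, 0, 0], [100, 0, 0, 0, 0]]])

```text
time: 8.95
tool_pos: [0.4813, 0.3528, 0.0498]
tool_rot: [-0.0, 0.657, 0.754, 0.0]
contact_force: [0.7, 0.1, -0.3]
gripper_width: 0.999
grasp_force: 0.0
```

servo_tool(deltas=[[[100, 0, 0, 0.01, 0], [100, 0, 0, 0.02, 0], [100, 0, 0, 0.03, 0], [100, 0, 0, 0.03, 0], [100, 0, 0, 0.03, 0], [100, 0, 0, 0.03, 0], [100, 0, 0, 0.02, 0], [100, 0, 0, 0, 0]]])

```text
time: 9.75
tool_pos: [0.4832, 0.3539, 0.2251]
tool_rot: [0.001, 0.657, 0.754, 0.004]
contact_force: [-0.4, 0.4, -0.0]
gripper_width: 1.0
grasp_force: 0.0
```

servo_tool(deltas=[[[80, -0.004, -0.02, 0, -7.4], [70, -0.004, -0.035, 0, -7.4], [60, -0.004, -0.035, 0, -7.4], [50, -0.004, -0.035, 0, -7.4], [50, -0.004, -0.035, 0, -7.4], [50, -0.004, -0.035, 0, -7.4], [50, -0.004, -0.035, 0, -7.4], [50, -0.004, -0.035, 0, -7.4]]])

```text
time: 10.55
tool_pos: [0.4483, 0.0864, 0.2184]
tool_rot: [-0.0, 0.944, 0.329, -0.001]
contact_force: [0.6, -0.3, 0.3]
gripper_width: 0.495
grasp_force: 0.0
```

servo_tool(deltas=[[[50, -0.004, -0.035, 0, -7.4], [50, -0.004, -0.035, 0, -7.4], [50, -0.003, -0.035, 0, -7.4], [50, 0, -0.035, 0, -7.4], [50, 0, -0.015, 0, 0], [50, 0, 0, -0.01, 0], [50, 0, 0, 0, 0], [50, 0, 0, 0, 0]]])

```text
time: 11.35
tool_pos: [0.4377, -0.0662, 0.2084]
tool_rot: [-0.001, 0.997, 0.08, -0.001]
contact_force: [0.3, -0.0, -0.6]
gripper_width: 0.5
grasp_force: 0.0
```

Run:
```python
from h import *
from scipy.spatial.transform import Rotation as Ro
f=grab_frame("top");W=cloud(f);Z=W[...,2]
m=np.zeros(Z.shape,bool);m[185:250,160:230]=1
P=W[m&(Z>.085)&(Z<.11)];print("jar",len(P),np.median(P,0),P.min(0),P.max(0))
s=manip.state();f=grab_frame("wrist");print(s["tool_pos"],s["tool_rot"],s["gripper_width"])
z=f["z_map"];v,u=np.mgrid[:400,:640]
C=np.stack([(u-f["cx"])*z/f["fx"],(v-f["cy"])*z/f["fy"],z,np.ones_like(z)],-1)
T=np.eye(4);T[:3,:3]=Ro.from_quat(np.roll(s["tool_rot"],-1)).as_matrix();T[:3,3]=s["tool_pos"]
W=C@(T@np.array(f["T_tool_cam"])).T;W[z==0]=np.nan
near=(np.hypot(W[...,0]-.439,W[...,1]+.066)<.03)
for a,b in((.110,.13),(.082,.13)):
    m=near&(W[...,2]>a)&(W[...,2]<b);P=W[m][:,:3]
    if len(P):print(a,len(P),"zmed",np.median(P[:,2]),cv2.minAreaRect((P[:,:2]*1000).astype(np.float32)))
np.savez("wrist1.npz",W=W)
cv2.imwrite("pics/wrist1.png",f["pixels"][...,::-1])
```

```text
jar 198 [0.48378795 0.3518692  0.0942035 ] [0.46086055 0.32897359 0.08540537] [0.5070953  0.37601884 0.10317289]
[ 0.4380005  -0.06626923  0.20903295] [-3.97443955e-04  9.96803558e-01  7.98883900e-02 -5.95241278e-04] 0.4986652527249727
0.11 928 zmed 0.11773755367180369 ((438.5390930175781, -67.84194946289062), (45.08030319213867, 13.202930450439453), 8.9345064163208)
0.082 2259 zmed 0.08687538376725998 ((438.9440612792969, -67.82380676269531), (45.7636833190918, 47.518497467041016), 6.60899543762207)
```

View pics/wrist1.png

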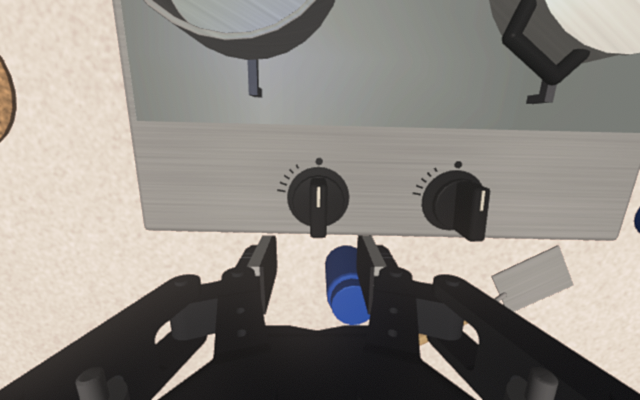

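The wrist view shows the left knob at (318,198), with its bar in line with the finger gap, and the right knob at (456,200) untouched. Depth puts the knob axis at (0.4387, −0.067) with the bar at 8.9°, against a tool yaw of 9.2°. The jar stands on the trivet at (0.484, 0.352). I'll go down and grip the bar.

servo_tool(deltas=[[[50, 0.001, -0.001, -0.03, 0], [50, 0, 0, -0.03, 0], [50, 0, 0, -0.02, 0], [50, 0, 0, -0.012, 0], [50, 0, 0, -0.006, 0], [50, 0, 0, -0.004, 0], [50, 0, 0, 0, 0], [50, 0, 0, 0, 0]]])

```text
time: 12.25
tool_pos: [0.44, -0.0684, 0.1088]
tool_rot: [0.0, 0.997, 0.079, 0.001]
contact_force: [-0.1, 0.1, -0.9]
gripper_width: 0.5
grasp_force: 0.0
```

servo_tool(deltas=[[[30, 0, 0, 0, 0], [20, 0, 0, 0, 0], [5, 0, 0, 0, 0], [0, 0, 0, 0, 0], [0, 0, 0, 0, 0], [0, 0, 0, 0, 0], [0, 0, 0, 0, 0], [0, 0, 0, 0, 0]]])

```text
time: 13.05
tool_pos: [0.4396, -0.0675, 0.1082]
tool_rot: [-0.001, 0.997, 0.079, 0.0]
contact_force: [0.1, 5.5, 3.6]
gripper_width: 0.151
grasp_force: 60.0
```

servo_tool(deltas=[[[0, 0, 0, -0.002, 0], [0, 0, 0, -0.002, 0], [0, 0, 0, -0.002, 0], [0, 0, 0, -0.0015, 0], [0, 0, 0, 0, 0], [0, 0, 0, 0, 0], [0, 0, 0, 0, 0], [0, 0, 0, 0, 0]]])

```text
time: 13.85
tool_pos: [0.4397, -0.0675, 0.1016]
tool_rot: [-0.001, 0.997, 0.079, 0.0]
contact_force: [-3.2, 6.1, 8.7]
gripper_width: 0.151
grasp_force: 60.8
```

servo_tool(deltas=[[[0, 0, 0, 0, 4], [0, 0, 0, 0, 5], [0, 0, 0, 0, 5], [0, 0, 0, 0, 5], [0, 0, 0, 0, 5], [0, 0, 0, 0, 5], [0, 0, 0, 0, 5], [0, 0, 0, 0, 5]]])

```text
time: 14.65
tool_pos: [0.4387, -0.0656, 0.1009]
tool_rot: [-0.004, 0.913, 0.409, 0.0]
contact_force: [-5.3, 13.1, 9.7]
gripper_width: 0.149
grasp_force: 61.0
```

servo_tool(deltas=[[[0, 0, 0.001, 0, 5], [0, 0, 0, 0, 5], [0, 0, 0, 0, 5], [0, 0, 0, 0, 5], [0, 0, 0, 0, 5], [0, 0, 0, 0, 5], [0, 0, 0, 0, 5], [0, 0, 0, 0, 2]]])

```text
time: 15.45
tool_pos: [0.4369, -0.0646, 0.1006]
tool_rot: [-0.005, 0.736, 0.677, -0.001]
contact_force: [-13.0, 11.7, 15.4]
gripper_width: 0.153
grasp_force: 61.7
```

servo_tool(deltas=[[[0, -0.001, 0.001, 0.002, 1], [0, 0, 0, 0.002, 0], [0, 0, 0, 0.003, 0], [0, 0, 0, 0, 0], [20, 0, 0, 0, 0], [30, 0, 0, 0, 0], [50, 0, 0, 0, 0], [50, 0, 0, 0, 0]]])

```text
time: 16.25
tool_pos: [0.4385, -0.0666, 0.1074]
tool_rot: [0.0, 0.731, 0.682, -0.0]
contact_force: [0.2, 0.9, -0.0]
gripper_width: 0.499
grasp_force: 0.0
```

servo_tool(deltas=[[[50, 0, 0, 0.005, 0], [50, 0, 0, 0.01, 0], [50, 0, 0, 0.02, 0], [50, 0, 0, 0.03, 0], [50, 0, 0, 0.03, 0], [50, 0, 0, 0.02, 0], [50, 0, 0, 0, 0], [50, 0, 0, 0, 0]]])

```text
time: 17.05
tool_pos: [0.4385, -0.0664, 0.2228]
tool_rot: [0.001, 0.731, 0.682, 0.0]
contact_force: [-0.2, -0.4, -0.9]
gripper_width: 0.497
grasp_force: 0.0
```

servo_tool(deltas=[[[50, 0, -0.04, 0.02, 0], [50, 0, -0.05, 0.01, 0], [50, 0, -0.05, 0, 0], [50, 0, -0.05, 0, 0], [50, 0, -0.05, 0, 0], [50, 0, -0.03, 0, 0], [50, 0, 0, 0, 0], [50, 0, 0, 0, 0]]])

```text
time: 17.85
tool_pos: [0.4375, -0.335, 0.25]
tool_rot: [-0.002, 0.731, 0.682, 0.0]
contact_force: [-0.1, 0.2, -0.3]
gripper_width: 0.498
grasp_force: 0.0
```

Run:
```python
from h import *
f=grab_frame("top");W=cloud(f);Z=W[...,2]
def rep(n,c,r,a,b):
    m=(np.hypot(W[...,0]-c[0],W[...,1]-c[1])<r)&(Z>a)&(Z<b);P=W[m]
    if len(P)>5:print(n,len(P),np.median(P,0).round(4),cv2.minAreaRect((P[:,:2]*1000).astype(np.float32)))
    else: print(n,len(P))
rep("jar",(.484,.352),.04,.085,.11)
rep("L",(.439,-.067),.028,.108,.13);rep("R",(.456,-.195),.028,.108,.13)
rep("mug",(.7,.365),.05,.08,.1)
cv2.imwrite("pics/end.png",cv2.resize(f["pixels"][120:270,150:430,::-1],None,fx=2.8,fy=2.8,interpolation=cv2.INTER_CUBIC))
```

```text
jar 195 [0.484  0.3522 0.0943] ((484.39288330078125, 353.130126953125), (43.480865478515625, 45.219940185546875), 22.883447647094727)
L 76 [ 0.4383 -0.0671  0.1173] ((438.5978088378906, -67.08101654052734), (44.52937316894531, 14.160149574279785), 84.81279754638672)
R 83 [ 0.4554 -0.194   0.1173] ((456.47784423828125, -195.3592529296875), (45.36343765258789, 14.856941223144531), 10.799448013305664)
mug 146 [0.6976 0.3669 0.0872] ((700.0236206054688, 365.0911560058594), (80.38824462890625, 77.9512710571289), 30.074132919311523)
```

View pics/end.png

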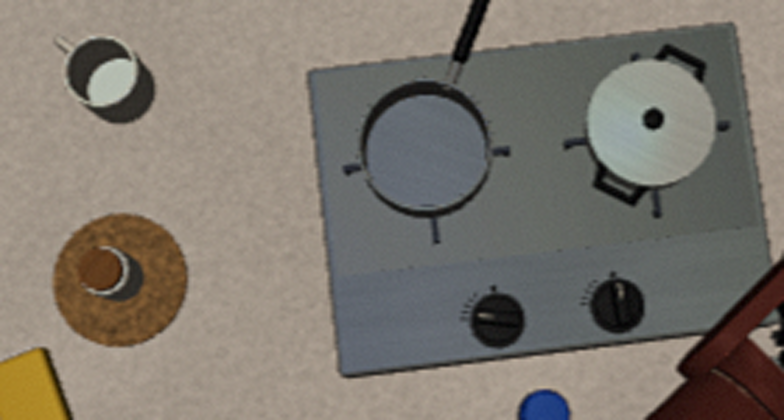

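The final view shows the jar upright on the trivet at (105,268). The left knob's pointer is at (485,316), about 1.35 rad and sprung back up to its starting height. The right knob at (618,304) is still off, and the pots and mug are in place.

```bash
python3 -c "
from plant import manip
print(manip.job_done())"
```

```text
the job is handed in; nothing more can be done
None
```

The job is handed in, with no verdict returned: the jar stands upright on the trivet, and the left knob (the saucepan's burner) is turned to about 1.35 rad and sprung back up. The right knob is still off, and the saucepan, casserole and mug look unmoved.

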